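# Move the sprouted growing block with the spatula

### The arm

A 7-joint arm with a two-finger parallel gripper is mounted at the origin on the work surface. World frame = base frame: x ahead of the robot, y to its left, z up, the work surface at z = 0. Lengths are in m, angles in rad, forces in N, time in s.
With the tool pointing down it reaches from about 0.425 to 0.825 m from the base axis. Payload 3.6 kg.
Tool frame: the origin (TCP) lies where the fingers leave the gripper's body, on its centre line; the fingertips stand 73 mm ahead of it and the grasp point (between the pads) lies 54 mm ahead of it; z points along the fingers, y is the line along which they close (so a half turn about z gives the same grasp; the last joint's range is limited). The gripper opens to 85 mm and grips with 20 to 120 N. Pads are 22 mm wide; open, the fingers measure 114 mm over their backs; the gripper's body (76 mm by 85 mm) begins 54 mm behind the grasp point. The pads swing forward as they close: fully open they stand 13 mm farther back than shut.
Start: joints at [1.278, 0.615, -0.013, 1.423, 0.008, 1.103, -0.04], TCP at [0.171, -0.627, 0.304] pointing down, gripper open.
Joint ranges: [-3.12, 3.12], [-0.3, 2.06], [-1.34, 1.32], [0.26, 2.42], [-1.36, 4.5], [0.01, 1.98], [-2.84, 2.84]. Speed limits (rad/s): [2.79, 2.79, 3.14, 3.14, 3.14, 3.14, 3.14].

### API

Orientations are given as a unit quaternion [x, y, z, w].
In Python, from station import arm, snapshot, camera_info, ticket gives the robot as it stands. Calls block until the motion is done:
- arm.movep(position, orientation): joint-space move of the TCP to a pose.
- arm.line_to(position, velocity=0.15, ori=None): straight line of the TCP; ori=None keeps the orientation; velocity is the mean speed in m/s.
- arm.move_j(angles): joint-space move.
- arm.move_gripper(opening, effort=None): opening from 0.0 (shut) to 1.0 (fully open); effort is the grip in N (None keeps the last); returns when the fingers have stopped.
- arm.pause(seconds).
- arm.ik(position, orientation): joint angles nearest the present ones, or None.
- snapshot(name): name is "side" or "top"; returns the picture (384x512x3 uint8, blue, green, red); there is no depth.
- camera_info(name): a dict with "fx", "fy", "cx", "cy" (pixels), "R" (3x3) and "t" (3): a world point X has camera coordinates R X + t. Camera axes: x right, y down, z forward; pixel columns grow to the right and rows downward; lengths in m; the calibration is good to about 2 mm. A picture is of the moment at which its call begins. camera_info takes no time and is no camera call.
A pose or a line that the arm cannot do raises arm.MotionError and nothing moves.
- ticket.finish_job(): hands the job in; it is judged then, once.
Readings, each from a call of its own:
- arm.read_time(): time.
- arm.read_joint_positions(): joint angles.
- arm.read_dq(): joint speeds.
- arm.read_effort(): joint torques, N m.
- arm.read_tool_pos(): TCP position.
- arm.read_eef_rot(): TCP orientation.
- arm.read_ft_force(): force on the tool from outside, world axes, zero at the start.
- arm.read_wrist_torque(): the same for the moment, N m.
- arm.read_opening(): opening from 0.0 (shut) to 1.0 (fully open).
- arm.read_finger_force(): force on a finger pad.
Only numpy, scipy, OpenCV 4.12 (cv2) and the standard library are available. Lean on these libraries where they do the work, as an engineer would, in place of code of your own. Each camera call takes 0.05 s, during which the arm holds its last target. There are 200 camera calls.

### The job

Take the spatula by its red handle, slide its blade under the growing block that carries green seedlings, lift the block off its black stand and set it squarely in the middle of the empty yellow stand. Then draw the blade out and set the spatula down on the bench, standing flat on its blade. Never touch the seedling block with the gripper, keep it level, and leave the bare brown block where it is.

Things in the scene. Friction and masses are not known exactly. Their poses are not given: they have to be found in the camera images.
- spatula_grip (a point): Spatula, 160 g, standing on its flat steel blade; point: grip place in its red handle. x to blade tip, z up. Handle: level bar 20 mm wide (y), 18 high, from 85 mm behind the point to 30 ahead; a neck slopes from there to the blade. Blade: 3 thick, 50 wide, 36 to 132 ahead, underside 55 below the point. A block balances with its centre 88 to 94 ahead; nearer than 80 the neck pushes it.
- sprouted_center (a point): Centre of the block to move: rigid straw-coloured stone wool, green seedlings (35 mm, light) on top; 70 (x) by 110 (y) by 26 mm, 60 to 100 g. It lies across the rails of a black stand (same form as the yellow one, fixed), centred to 5 mm, aligned to 0.04 rad; underside 36 mm above the bench. x points away from the robot along the rails: slide the blade in along +x, between the rails.
- target_top (a point): Empty yellow stand, fixed; point: middle of its top, level with the rail tops, 36 mm above the bench. Two rails along its x (100 mm long, 10 wide, centred at y = -42 and +42); between them a channel 74 mm wide, open above and at both ends, its floor 6 mm above the bench. A block lies across both rails, its x along theirs, leaving the blade free in the channel. x points away from the robot.
- bare_center (a point): Centre of the bystander: a brown stone-wool block of the same size, small dark holes on top, no seedlings, on the other black stand. Leave it alone.

How it is judged:
On the way:
1. the seedling block is lifted off its stand, carried by the spatula (height (world z) of sprouted_center above 0.056 m and contact force between spatula and sprouted above 0.2 N), for 0.2 s.
At the end, for the whole second after the job is handed in: The seedling block lies at rest on both rails of the yellow stand, centred to 20 mm along the rails and 15 mm across, turned by at most 12 degrees, level; the spatula stands at rest on the bench flat on its blade, clear of the block (x of sprouted_center in the frame of target_top between -0.02 and 0.02 m and y of sprouted_center in the frame of target_top between -0.015 and 0.015 m and z of sprouted_center in the frame of target_top between 0.009 and 0.017 m and angle between the x axis of sprouted_center and the x axis of target_top, either way round below 0.21 rad and angle between each of sprouted_center, spatula_grip's own z axis and vertical below 0.1 rad and linear speed of each of sprouted, spatula below 0.02 m/s and contact force between spatula and sprouted below 0.05 N and height (world z) of spatula_grip between 0.047 and 0.06 m); the robot touches nothing.
It fails at once if the gripper touches the seedling block (contact force between any of the fingers, the arm and sprouted above 0.5 N).
It fails at once if the seedling block is tipped by more than about 23 degrees (angle between sprouted_center's own z axis and vertical above 0.4 rad).
It fails at once if the bare block is shifted by more than 15 mm (distance of bare_center from where it was at the start of the episode above 0.015 m).
It also fails if it takes over 69 s, if anything falls off the work surface, if the arm or the gripper's body presses on something with over 40 N, if the wrist force passes 120 N, or if a joint passes its speed limit or range.

## Working session

There is one attempt and no reset: what is moved stays moved. The work goes in short steps, each a Python script; the robot and the scene stay as the last script left them, time stands still between calls to the robot, and variables do not carry over. Pictures are saved under pics/ and viewed, at most 10 in all, crops included, and the job is handed in when it is done.

```bash
mkdir -p pics; ls; python3 - <<'E'
from station import arm,snapshot,camera_info
import cv2
for n in("top","side"):
    cv2.imwrite(f"pics/{n}0.png",cv2.resize(snapshot(n),(800,600),interpolation=cv2.INTER_CUBIC)); print(n,camera_info(n))
print(arm.read_time(),arm.read_eef_rot(),arm.read_tool_pos())
E
```

```text
pics
top {'fx': 453.62129396416145, 'fy': 453.62129396416145, 'cx': 250.54458925753056, 'cy': 192.5190598529279, 'R': array([[-0.00955371, -0.99966322, -0.02412825],
       [-0.99138239,  0.01262173, -0.1303904 ],
       [ 0.13065103,  0.02267461, -0.99116909]]), 't': array([0.08622196, 0.54599077, 1.14685801])}
side {'fx': 358.2380537210446, 'fy': 358.2380537210446, 'cx': 253.38220560092563, 'cy': 193.58462667690057, 'R': array([[ 0.9079457 , -0.41883505, -0.01455339],
       [-0.25721539, -0.52949965, -0.80837514],
       [ 0.33086983,  0.73770409, -0.58848775]]), 't': array([-0.48544954,  0.25340301,  0.71744058])}
0.1 [ 9.91180063e-01  1.32517059e-01 -1.61773780e-04 -1.13378289e-03] [ 0.17061584 -0.6266644   0.30287432]
```

View pics/top0.png

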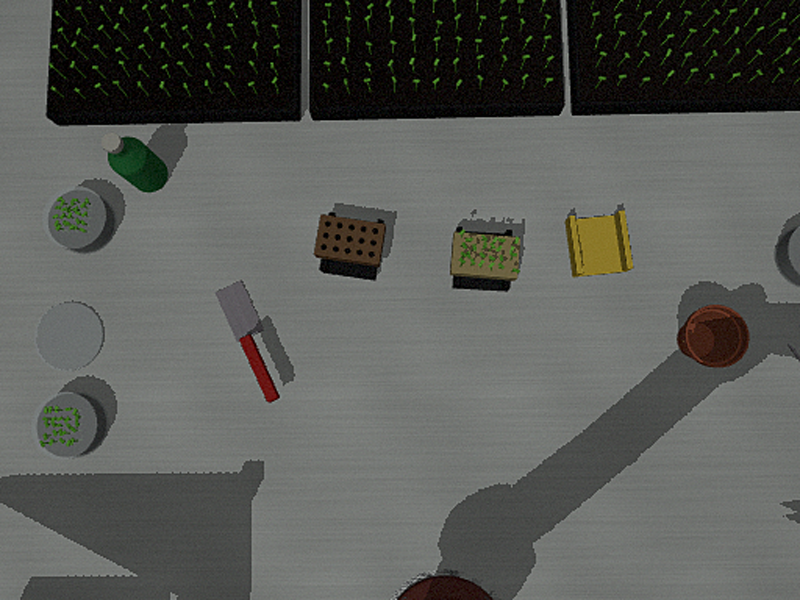

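View pics/side0.png

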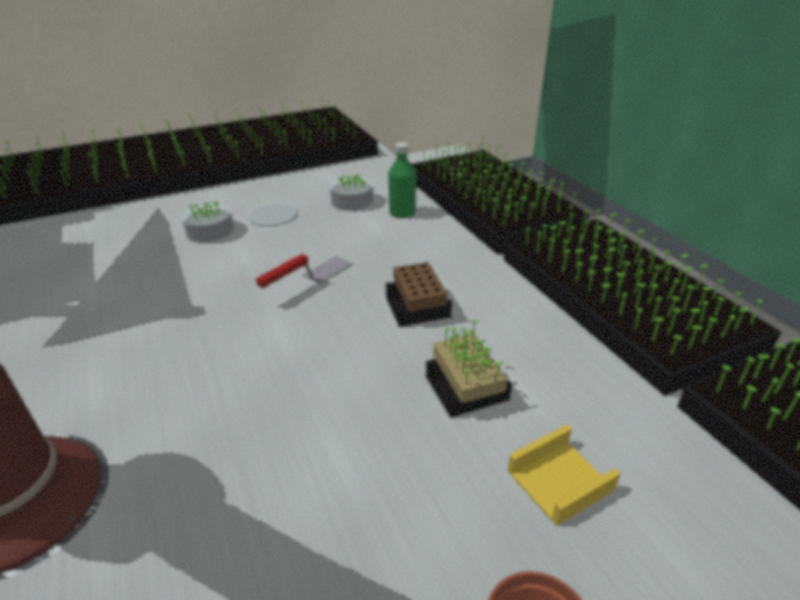

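```bash
cat > fit.py <<'E'
from station import arm,snapshot,camera_info
import numpy as np,cv2
from scipy.optimize import minimize
S=4
def box(x0,x1,y0,y1,z0,z1): return np.array([[x,y,z] for x in(x0,x1) for y in(y0,y1) for z in(z0,z1)])
def bar(): return [box(-.085,.03,-.01,.01,-.009,.009)]
def block(): return [box(-.035,.035,-.055,.055,-.013,.013)]
def stand(): return [box(-.05,.05,-.047,-.037,-.036,0),box(-.05,.05,.037,.047,-.036,0),box(-.05,.05,-.047,.047,-.036,-.03)]
def proj(P,c):
    q=P@c["R"].T+c["t"]; return np.c_[q[:,0]/q[:,2]*c["fx"]+c["cx"],q[:,1]/q[:,2]*c["fy"]+c["cy"]]
def render(parts,p,z,c):
    m=np.zeros((384*S,512*S),np.uint8); s,k=np.sin(p[2]),np.cos(p[2]); R=np.array([[k,-s,0],[s,k,0],[0,0,1]])
    for b in parts:
        q=(proj(b@R.T+[p[0],p[1],z],c)+.5)*S-.5
        cv2.fillConvexPoly(m,cv2.convexHull(np.round(q*16).astype(np.int32)),255,shift=4)
    return cv2.resize(m,(512,384),interpolation=cv2.INTER_AREA)/255.
def mask(img,lo,hi,close=0,box=None):
    h=cv2.cvtColor(cv2.GaussianBlur(img,(3,3),0),cv2.COLOR_BGR2HSV); m=cv2.inRange(h,np.array(lo),np.array(hi))
    if box: b=np.zeros_like(m); b[box[1]:box[3],box[0]:box[2]]=255; m&=b
    if close: m=cv2.morphologyEx(m,cv2.MORPH_CLOSE,np.ones((close,close)))
    n,l,st,_=cv2.connectedComponentsWithStats(m); return (l==1+np.argmax(st[1:,4]))/1.
def w(px,z,c):
    d=c["R"].T@np.array([(px[0]-c["cx"])/c["fx"],(px[1]-c["cy"])/c["fy"],1]); o=-c["R"].T@c["t"]; return o+d*(z-o[2])/d[2]
def fit(parts,z,ms,yaw0=None):
    # ms: list of (mask,cam)
    ys,xs=np.nonzero(ms[0][0]); p0=w((xs.mean(),ys.mean()),z,ms[0][1])[:2]; best=None
    f=lambda p:sum(np.abs(render(parts,p,z,c)-m).sum()/m.sum() for m,c in ms)
    for y in ([yaw0] if yaw0 is not None else np.arange(-1.5,1.5,.5)):
        sx=np.array([[*p0,y]]*4)+np.array([[0,0,0],[.02,0,0],[0,.02,0],[0,0,.15]])
        r=minimize(f,sx[0],method="Nelder-Mead",options=dict(initial_simplex=sx,xatol=1e-4,fatol=1e-4))
        if best is None or r.fun<best.fun: best=r
    return best.x,best.fun
E
python3 - <<'E'
from fit import *
t=snapshot("top");s=snapshot("side");ct,cs=camera_info("top"),camera_info("side")
M={}
def B(*b): return tuple(int(v*.64) for v in b)
RED=((0,130,40),(6,255,255))
M["spat"]=[mask(t,*RED,box=B(210,310,300,420)),mask(s,*RED,box=B(240,240,320,300))]
YEL=((20,110,60),(34,255,255))
M["stand"]=[mask(t,*YEL,box=B(540,180,660,300)),mask(s,*YEL,box=B(480,400,640,540))]
ST=((14,45,60),(75,255,255))
M["sprout"]=[mask(t,*ST,close=5,box=B(430,225,540,300)),mask(s,*ST,close=5,box=B(420,335,530,420))]
BR=((5,70,30),(20,255,255))
M["bare"]=[mask(t,*BR,close=5,box=B(290,190,410,300))]
out=[]
for n,p,z in(("spat",bar(),.055),("stand",stand(),.036),("sprout",block(),.049),("bare",block(),.049)):
    y0=.4 if n=="spat" else 0.
    for k in((0,),(1,),(0,1)):
        if max(k)>=len(M[n]): continue
        cams=[ct,cs]; x,f=fit(p,z,[(M[n][i],cams[i]) for i in k],y0); print(n,k,np.round(x,4),round(f,3),[M[n][i].sum() for i in k])
        if k==(0,): X=x
        if len(k)==1:
            im=(t,s)[k[0]]
            for mm,col in((M[n][k[0]],(255,0,255)),(render(p,X,z,cams[k[0]])>.5,(255,255,0))):
                cs_,_=cv2.findContours((np.asarray(mm)>.5).astype(np.uint8),0,1); cv2.drawContours(im,cs_,-1,col,1)
cv2.imwrite("pics/fit.png",cv2.resize(np.vstack([t[110:270,130:420],s[140:350,150:440]]),None,fx=1.6,fy=1.6,interpolation=0))
E
```

```text
spat (0,) [0.4633 0.3102 0.4594] 0.239 [np.float64(344.0)]
spat (1,) [0.4619 0.3159 0.623 ] 0.809 [np.float64(179.0)]
spat (0, 1) [0.4608 0.3101 0.4636] 1.16 [np.float64(344.0), np.float64(179.0)]
stand (0,) [ 0.6442 -0.2719  0.089 ] 0.041 [np.float64(1443.0)]
stand (1,) [ 0.6443 -0.2703  0.1167] 0.093 [np.float64(2288.0)]
stand (0, 1) [ 0.6442 -0.2719  0.0843] 0.143 [np.float64(1443.0), np.float64(2288.0)]
sprout (0,) [ 0.62   -0.075  -0.1082] 0.058 [np.float64(1204.0)]
sprout (1,) [ 0.6195 -0.0743 -0.1224] 0.066 [np.float64(1385.0)]
sprout (0, 1) [ 0.6196 -0.0748 -0.1116] 0.129 [np.float64(1204.0), np.float64(1385.0)]
bare (0,) [ 0.6485  0.1489 -0.1639] 0.049 [np.float64(1177.0)]
```

View pics/fit.png

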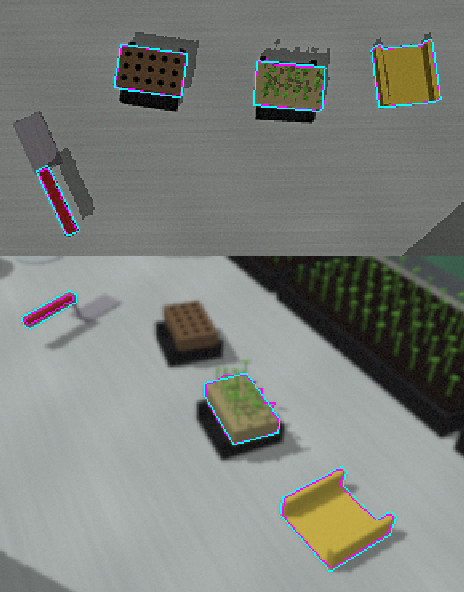

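```bash
cat > h.py <<'E'
from fit import *
from scipy.spatial.transform import Rotation as Ro
FLIP=-1
def pose(g,yaw,flip=None):
    f=FLIP if flip is None else flip; x=f*np.array([np.cos(yaw),np.sin(yaw),0]); z=np.array([0,0,-1.])
    return np.array(g)+[0,0,.054],Ro.from_matrix(np.c_[x,np.cross(z,x),z]).as_quat()
def off(p,dx,dy,z):  # point in a planar frame (x,y,yaw)
    c,s=np.cos(p[2]),np.sin(p[2]); return np.array([p[0]+c*dx-s*dy,p[1]+s*dx+c*dy,z])
SP=np.array([.4633,.3102,.4594]); BL=np.array([.6198,-.0748,-.110]); ST=np.array([.6442,-.2716,.088])
E
python3 - <<'E'
from h import *
t=snapshot("top");s=snapshot("side");ct,cs=camera_info("top"),camera_info("side")
def rm(im,b):
    f=cv2.GaussianBlur(im,(3,3),0).astype(int); m=((f[...,2]-f[...,1])>22)&((f[...,2]-f[...,0])>22); z=np.zeros_like(m); z[b[1]:b[3],b[0]:b[2]]=m[b[1]:b[3],b[0]:b[2]]; return z/1.
a,b=rm(t,(134,195,200,270)),rm(s,(154,154,205,192))
for ms in([(a,ct)],[(b,cs)],[(a,ct),(b,cs)]): print(fit(bar(),.055,ms,.45),[m[0].sum() for m in ms])
for f in(1,-1):
    for n,g,y in(("sp",SP[:2].tolist()+[.055],SP[2]),("spu",SP[:2].tolist()+[.15],SP[2]),("pre",off(BL,-.192,0,.073),BL[2]),("preu",off(BL,-.192,0,.13),BL[2]),("und",off(BL,-.091,0,.073),BL[2]),("up",off(BL,-.091,0,.15),BL[2]),("st",off(ST,-.091,0,.15),ST[2]),("stl",off(ST,-.091,0,.07),ST[2]),("out",off(ST,-.2,0,.07),ST[2])):
        q=arm.ik(*pose(g,y,f)); print(f,n,np.round(g,3),None if q is None else np.round(q,2))
E
```

```text
(array([0.46170634, 0.3096044 , 0.44526445]), np.float64(0.09481437244948741)) [np.float64(394.0)]
(array([0.46410293, 0.31057283, 0.43546765]), np.float64(0.2138571329591907)) [np.float64(283.0)]
(array([0.46071285, 0.31000491, 0.46033326]), np.float64(0.32813353211636753)) [np.float64(394.0), np.float64(283.0)]
1 sp [0.463 0.31  0.055] [-0.57  0.74 -0.09  1.87  0.12  0.53 -1.85]
1 spu [0.463 0.31  0.15 ] [-0.26  0.66 -0.59  1.8   0.48  0.83 -2.2 ]
1 pre [ 0.429 -0.054  0.073] [ 0.04  0.6   0.05  2.21 -0.08  0.34 -1.52]
1 preu [ 0.429 -0.054  0.13 ] [ 0.08  0.48 -0.01  2.16  0.01  0.5  -1.62]
1 und [ 0.529 -0.065  0.073] [ 0.04  0.68  0.06  1.94 -0.07  0.52 -1.53]
1 up [ 0.529 -0.065  0.15 ] [ 0.09  0.56 -0.01  1.88  0.01  0.7  -1.61]
1 st [ 0.554 -0.28   0.15 ] [ 0.43  0.67  0.    1.63 -0.    0.84 -1.05]
1 stl [ 0.554 -0.28   0.07 ] [ 0.42  0.78  0.02  1.69 -0.02  0.68 -1.03]
1 out [ 0.445 -0.289  0.07 ] [ 0.53  0.68  0.01  1.95 -0.02  0.51 -0.93]
-1 sp [0.463 0.31  0.055] [ 0.    1.05 -1.15  1.86  1.13  1.07  0.4 ]
-1 spu [0.463 0.31  0.15 ] [ 0.01  0.87 -1.15  1.79  0.9   1.11  0.57]
-1 pre [ 0.429 -0.054  0.073] [ 0.4   0.64 -0.48  2.2   0.68  0.45  0.84]
-1 preu [ 0.429 -0.054  0.13 ] [ 0.53  0.55 -0.66  2.15  0.59  0.62  0.91]
-1 und [ 0.529 -0.065  0.073] [ 0.5   0.78 -0.67  1.92  0.74  0.7   0.84]
-1 up [ 0.529 -0.065  0.15 ] [ 0.54  0.66 -0.73  1.86  0.58  0.84  0.97]
-1 st [ 0.554 -0.28   0.15 ] [ 0.85  0.78 -0.73  1.62  0.6   0.98  1.58]
-1 stl [ 0.554 -0.28   0.07 ] [ 0.81  0.87 -0.67  1.67  0.69  0.84  1.5 ]
-1 out [ 0.445 -0.289  0.07 ] [ 0.92  0.76 -0.61  1.93  0.69  0.67  1.53]
```

```bash
sed -i 's/^FLIP=-1/FLIP=1/; s/SP=np.array(\[[^]]*\])/SP=np.array([.4615,.3098,.450])/' h.py
python3 - <<'E'
from h import *
p,q=pose([*SP[:2],.17],SP[2]); arm.movep(p,q)
arm.move_gripper(.6)
p,q=pose([*SP[:2],.056],SP[2]); arm.line_to(p,.12)
print(arm.read_time(),arm.read_ft_force(),arm.read_tool_pos()-p)
arm.move_gripper(0.,120)
print(arm.read_opening(),arm.read_finger_force(),arm.read_ft_force())
arm.line_to(p+[0,0,.10],.12)
print(arm.read_time(),arm.read_ft_force(),arm.read_wrist_torque(),arm.read_opening())
cv2.imwrite("pics/g.png",cv2.resize(np.vstack([snapshot("top")[100:270,100:360],snapshot("side")[90:270,120:380]]),None,fx=1.7,fy=1.7,interpolation=cv2.INTER_CUBIC))
E
```

```text
5.2667 [-0.06249244 -0.3970048   0.55738515] [0.00033531 0.00043463 0.00068531]
0.20874446305072858 116.70966625213623 [-1.95839831 -1.60939085  6.49455638]
6.65 [-0.40865778 -0.45451146 -1.76365903] [0.01946581 0.0344389  0.02220016] 0.20722557510233658
```

View pics/g.png

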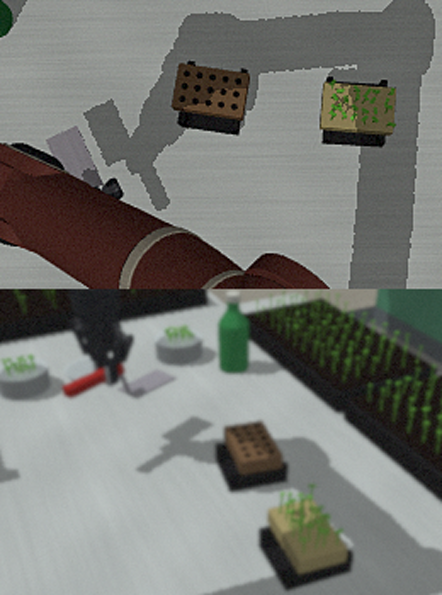

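```bash
python3 - <<'E'
from h import *
p,q=pose(off(BL,-.192,0,.14),BL[2]); arm.movep(p,q)
p,q=pose(off(BL,-.192,0,.073),BL[2]); arm.line_to(p,.1,ori=q)
print(arm.read_time(),arm.read_ft_force(),arm.read_tool_pos()-p)
t,s=snapshot("top"),snapshot("side")
# overlay the expected blade outline
for im,n in((t,"top"),(s,"side")):
    c=camera_info(n)
    for z in (.018,):
        P=np.array([off(BL,-.192+a,b,z) for a,b in((.04,-.025),(.132,-.025),(.132,.025),(.04,.025))])
        cv2.polylines(im,[np.round(proj(P,c)*16).astype(np.int32)],True,(255,0,255),1,shift=4)
cv2.imwrite("pics/pre.png",np.vstack([cv2.resize(t[130:230,250:400],None,fx=3,fy=3),cv2.resize(s[190:290,230:380],None,fx=3,fy=3)]))
E
```

```text
8.9333 [ 1.06434938  0.39950902 -1.65445641] [0.00043322 0.00039517 0.00026718]
```

View pics/pre.png

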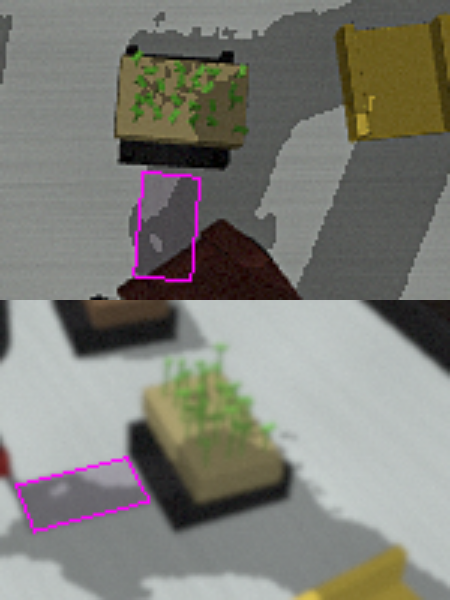

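```bash
python3 - <<'E'
from h import *
q=pose([0,0,0],BL[2])[1]
for d in(-.16,-.125,-.091):
    p,_=pose(off(BL,d,0,.073),BL[2]); arm.line_to(p,.07,ori=q); f=arm.read_ft_force(); print(d,arm.read_time(),np.round(f,2))
    if np.hypot(f[0],f[1])>6: raise SystemExit("contact")
p=pose(off(BL,-.091,0,.096),BL[2])[0]; arm.line_to(p,.03,ori=q); print(np.round(arm.read_ft_force(),2))
p=pose(off(BL,-.091,0,.125),BL[2])[0]; arm.line_to(p,.04,ori=q); arm.pause(.3); print(arm.read_time(),np.round(arm.read_ft_force(),2),arm.read_wrist_torque())
t,s=snapshot("top"),snapshot("side")
cv2.imwrite("pics/lift.png",np.vstack([cv2.resize(t[120:220,250:400],None,fx=3,fy=3),cv2.resize(s[190:290,230:380],None,fx=3,fy=3)]))
E
```

```text
-0.16 9.6417 [-0.31  0.63 -0.99]
-0.125 10.2917 [-0.21 -0.18 -1.47]
-0.091 10.925 [-0.43  1.15 -1.47]
[ 0.51 -0.18 -1.62]
13.0167 [ 0.58  0.27 -3.44] [ 0.01320925  0.16684547 -0.01286266]
```

View pics/lift.png

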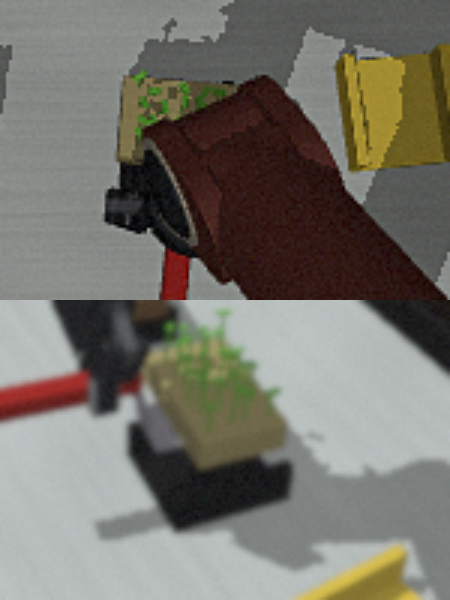

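```bash
cat > see.py <<'E'
from h import *
def see(p0,z0,view="side",bx=None,fz=True):
    c=camera_info(view); s=snapshot(view); m=mask(s,(14,45,60),(34,255,255),close=5,box=bx)
    if fz:
        f=lambda v:np.abs(render(block(),v[:3],v[3],c)-m).sum()/m.sum()
        x0=np.array([*p0,z0]); sx=x0+np.vstack([np.zeros(4),np.diag([.01,.01,.1,.01])])
    else:
        f=lambda v:np.abs(render(block(),v,z0,c)-m).sum()/m.sum()
        x0=np.array(p0); sx=x0+np.vstack([np.zeros(3),np.diag([.01,.01,.1])])
    r=minimize(f,x0,method="Nelder-Mead",options=dict(initial_simplex=sx,xatol=1e-4,fatol=1e-4))
    im=s.copy()
    for mm,col in((m>.5,(255,0,255)),(render(block(),r.x[:3],r.x[3] if fz else z0,c)>.5,(255,255,0))):
        k,_=cv2.findContours(mm.astype(np.uint8),0,1); cv2.drawContours(im,k,-1,col,1)
    return r.x,r.fun,im
E
python3 - <<'E'
from see import *
p,q=pose(off(ST,-.091,0,.128),ST[2]); arm.line_to(p,.08,ori=q); arm.pause(.3)
print(arm.read_time(),np.round(arm.read_ft_force(),2),arm.read_wrist_torque(),arm.read_tool_pos()-p)
x,f,im=see(ST,.089,bx=(280,170,430,345)); print(x,f,ST)
t=snapshot("top")
cv2.imwrite("pics/over.png",np.vstack([cv2.resize(t[110:230,310:460],None,fx=2.5,fy=2.5),cv2.resize(im[210:350,270:420],None,fx=2.5,fy=2.5,interpolation=0)]))
E
```

```text
16.2667 [-0.71  0.94 -2.97] [-0.00076728  0.19138508 -0.03296404] [-2.46651308e-06  6.53645647e-05  2.09099080e-05]
[ 0.61508701 -0.31262701 -1.46497393  0.07877231] 0.2396210775606868 [ 0.6442 -0.2716  0.088 ]
```

View pics/over.png

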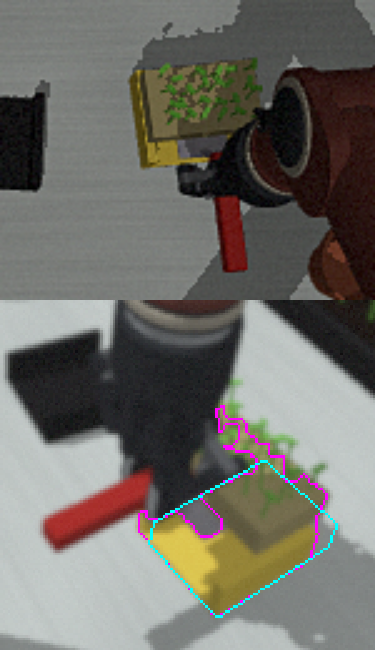

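```bash
python3 - <<'E'
from h import *
c=camera_info("top"); im=cv2.imread("pics/over.png")
P=np.array([off(ST,a,b,.102) for a,b in((.035,.055),(.035,-.055),(-.035,.055))]); print(((proj(P,c)+.5-[310,110])*2.5).round(1))
h=cv2.cvtColor(im,cv2.COLOR_BGR2HSV); print("block",h[100,152],h[130,200],h[75,200],"yellow",h[150,160],h[90,138])
E
```

```text
[[144.9  68.5]
 [255.3  57.3]
 [154.2 137.3]]
block [ 24 100 110] [23 96 77] [ 32 114  83] yellow [ 24 183 141] [ 24 198 111]
```

```bash
python3 - <<'E'
from h import *
q=pose([0,0,0],ST[2])[1]
for z,v in((.095,.05),(.082,.02),(.074,.04)):
    arm.line_to(pose(off(ST,-.091,-.002,z),0)[0],v,ori=q); print(z,arm.read_time(),np.round(arm.read_ft_force(),2))
for d in(-.125,-.16,-.205):
    arm.line_to(pose(off(ST,d,-.002,.074),0)[0],.06,ori=q); print(d,np.round(arm.read_ft_force(),2))
arm.line_to(pose(off(ST,-.205,-.002,.062),0)[0],.05,ori=q)
for z in np.arange(.060,.050,-.001):
    arm.line_to(pose(off(ST,-.205,-.002,z),0)[0],.02,ori=q); f=arm.read_ft_force()[2]; print(round(z,4),round(f,2))
    if f>1.5: break
arm.pause(.2); print(arm.read_time(),arm.read_ft_force())
t,s=snapshot("top"),snapshot("side")
cv2.imwrite("pics/placed.png",np.vstack([cv2.resize(t[110:260,310:490],None,fx=2,fy=2),cv2.resize(s[210:360,250:430],None,fx=2,fy=2)]))
E
```

```text
0.095 17.175 [ 0.88 -0.01 -3.17]
0.082 17.975 [-0.22 -0.15 -1.18]
0.074 18.325 [ 0.39  0.12 -0.86]
-0.125 [-0.1  -0.65 -3.03]
-0.16 [ 0.03 -0.86 -1.5 ]
-0.205 [ 0.04 -0.44 -1.48]
0.06 -1.31
0.059 -1.7
0.058 -0.79
0.057 -0.05
0.056 6.44
22.5167 [-2.5607527   0.27731413  6.42716756]
```

View pics/placed.png

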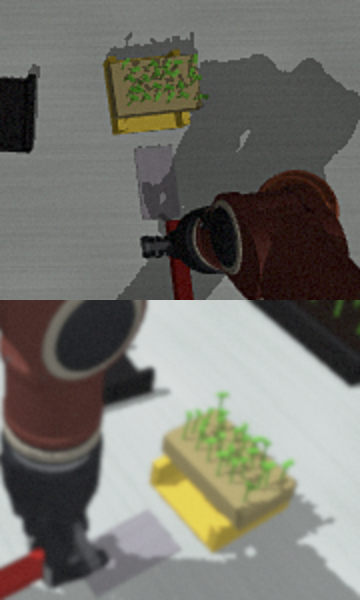

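```bash
python3 - <<'E'
from h import *
arm.move_gripper(.7); arm.pause(.2)
p=arm.read_tool_pos(); arm.line_to(p+[0,0,.12],.1); arm.line_to(p+[-.0,-.12,.2],.15) ; arm.pause(.3)
print(arm.read_time(),arm.read_ft_force())
t,s=snapshot("top"),snapshot("side"); c=camera_info("top")
h=(14,45,60),(75,155,255)
m=mask(t,*h,close=5,box=(350,120,430,185)); x,f=fit(block(),.049,[(m,c)],.09); d=x-ST
k,sn=np.cos(ST[2]),np.sin(ST[2]); print(x,f,"rel",k*d[0]+sn*d[1],-sn*d[0]+k*d[1],d[2])
for mm,col in((m,(255,0,255)),(render(block(),x,.049,c),(255,255,0))):
    g,_=cv2.findContours((mm>.5).astype(np.uint8),0,1); cv2.drawContours(t,g,-1,col,1)
cv2.imwrite("pics/end.png",np.vstack([cv2.resize(t[110:260,310:490],None,fx=2,fy=2,interpolation=0),cv2.resize(s[210:360,230:410],None,fx=2,fy=2)]))
E
```

```text
26.05 [0.28105356 0.09847808 0.27530174]
[ 0.64610639 -0.27167308  0.06630514] 0.12242309163073435 rel 0.0018925950262099415 -0.0002403464739445023 -0.02169485794123603
```

View pics/end.png

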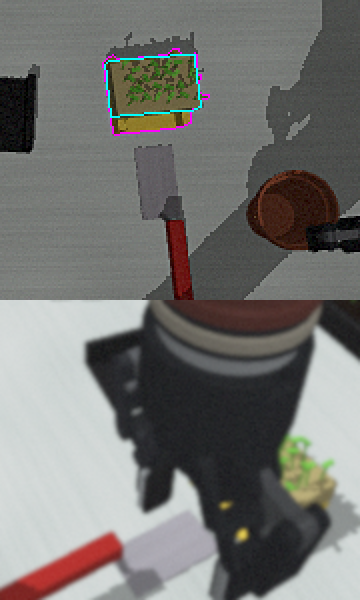

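The top view shows the block lying squarely on the yellow stand, within about 2 mm and 0.02 rad. The spatula stands flat on its blade about 30 px clear, and the gripper is free.

```bash
python3 -c "
from station import ticket
print(ticket.finish_job())"
```

```text
the job is handed in; nothing more can be done
None
```

The seedling block is on the yellow stand, about 2 mm off centre and turned about 0.02 rad by the final top-view fit; the spatula stands flat on its blade on the bench, and the job was handed in shortly after 26 s on the robot clock, with no verdict returned.

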